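# Plug the suction nozzle into the sprung-flap port of the bench dust extractor

### The job

Get the extraction ready for sanding the clay figure: plug the suction nozzle into the round port on top of the dust extractor, pushing its spigot in past the spring flap. The port's swivel ring has a notch for the nozzle's key: while the spigot holds the flap open, turn the nozzle gently by feel until the key drops in, press it fully home so its collar sits flat on the ring, and let go. Use only light pressure, never force it, and leave the figure, jar and bottle where they are.

Things in the scene. Friction and masses are not known exactly. Their poses are not given: they have to be found in the camera images.
- nozzle_mid (a point): Suction nozzle, loose, about 0.16 kg, 136 mm tall, standing upright on its spigot; point on its axis half-way up, 68 mm above the tip; z up, -x towards its mouth. From the tip up: round spigot 36 mm across, 45 mm long, 3 mm chamfer; round collar 50 mm across, 45 to 51 mm up; tube 32 mm across to 85 mm; flat head to 136 mm.
- nozzle_head (a point): Middle of the nozzle's flat head on the nozzle's axis, 110 mm above the tip: the place to grip. Head 26 mm thick in y with flat sides, 51 mm high, reaching from 42 mm in front of the axis (-x, tall dark mouth) to 26 mm behind it.
- nozzle_key (a point): Lower end of the nozzle's key: a rib 5 mm wide on the spigot's mouth side (-x), standing out 3.5 mm, from 30 mm above the tip up to the collar.
- port (a point): Centre of the port's round mouth (38 mm bore), level with the top of port and ring; x points to the flap's hinge, away from the robot give or take the box's yaw; z up. Key resting on the ring off the notch: nozzle tip 30 mm below this point. Fully home, collar on ring: tip 45 mm below, nozzle_mid 23 mm above. Contact forces between nozzle and extractor must stay below 45 N, knocks included.
- extractor: Grey dust extractor box, 240 x 220 mm, port top 116 mm above the bench, fixed; origin under its centre, port in the middle of its top in a black square 108 mm flange. In the flange sits the swivel ring: 38 mm bore, 62 mm outside, 16 mm deep; stiff (0.45 N m), so a lightly pressed key slides round on it.
- ring_front (a point): Point of the ring's bore edge on the port's -x side, fixed to the box. The ring's notch (9 mm wide, 5 mm deep radially, from top to bottom of the ring) lies anywhere within 0.7 rad to either side of this point, about the port's axis, wherever the ring was last left: not measured, to be found by eye or feel.
- flap (a joint): Self-closing steel flap under the ring, its top 19.5 mm below the mouth, hinged 30 mm from the port's axis on the +x side; rad, 0 = shut, grows as the spigot pushes it down: about 0.7 with the key resting on the ring, 1.1 with nozzle home. Its spring resists with about 5 N at first, 1 to 3 N further in, plus some 3 N sideways towards -x.
- figure: Bystander: grey clay hooded figure on a square wooden plinth (80 x 80 x 22 mm), 137 mm tall over all, loose; origin under its centre. Fragile, leave it.
- jar: Bystander: glass jar with steel cap, 64 mm across, 75 mm tall, loose; origin under its centre.
- bottle: Bystander: white plastic bottle, 70 mm across, 125 mm tall, loose; origin under its centre.
Mind the look-alikes: they are no part of the job. Leave any orange look-alike of the part that bears nozzle_mid alone.

How it is judged:
By the outcome, as a careful person would: the job done as asked, in the order asked, and still so for the second after the job is handed in, with the robot touching nothing.
It also fails if it takes over 64 s, if anything falls off the work surface, if the arm or the gripper's body presses on something with over 40 N, if the wrist force passes 120 N, or if a joint passes its speed limit or range.

### The arm

A 6-joint arm with a two-finger parallel gripper is mounted at the origin on the work surface. World frame = base frame: x ahead of the robot, y to its left, z up, the work surface at z = 0. Lengths are in m, angles in rad, forces in N, time in s.
With the tool pointing down it reaches from about 0.375 to 0.9 m from the base axis. Payload 3.1 kg.
Tool frame: the origin (TCP) lies at the very end of the fingers, on their centre line; the grasp point (between the pads) lies 19 mm behind it (manip.hold_point_z is the distance from the TCP to the grasp point, in m); y points along the fingers, z is the direction in which the jaws open and shut, and the axes are right-handed (so a half turn about y gives the same grasp; the last joint's range is limited). The gripper opens to 85 mm and grips with 20 to 120 N. Pads are 22 mm wide; open, the fingers measure 114 mm over their backs; the gripper's body (76 mm by 85 mm) begins 54 mm behind the grasp point. The pads swing forward as they close: fully open they stand 13 mm farther back than shut.
Start: joints at [1.069, 0.527, 1.433, -0, 1.181, -0.178], TCP at [0.199, 0.593, 0.231] pointing down, gripper open.
Joint ranges: [-3.08, 3.08], [-0.75, 2.2], [0.22, 2.44], [-1.43, 4.57], [0, 2.65], [-2.85, 2.85]. Speed limits (rad/s): [2.79, 2.79, 3.14, 3.14, 3.14, 3.14].

### API

Orientations are given as a unit quaternion [x, y, z, w].
In Python, from station import manip, eyes, workorder gives the robot as it stands. The module is installed in compiled form; this text tells all that it offers.
- The arm moves only by the shell command python3 -m jog 'ROWS' [OPENING] [FORCE]. ROWS is JSON, a list of rows, each a list of 2 entries, a list of its own where there are three numbers: the shift along the tool's x, y, z in cm, then the turn about the tool's y in rad. A call has 1 to 20 rows; each row is the pose to reach, as a shift and turn from the pose commanded when the call began, along the tool's axes at that moment; what a row does not reach only later rows make up. A row lasts 1/12 s, in which the tool goes at most 41.7 mm and 7.16 degrees, less where a joint would pass 70% of its speed; a pose out of reach is approached as far as the arm can. A call with a gripper value outside its range is refused whole. OPENING is the finger opening in cm, from 0 to 8.54, set as the call begins (- or left out, the last holds). The fingers move at their own pace and stop on an object; FORCE is the grip in N (left out, the last holds). Time passes only in rows, so rows that repeat a pose let the fingers close. It gives the time, the measured TCP pose, the force and the opening at its end, in the units of the state.
- manip.sense(): the state, without advancing time (a new reading comes with each control period).
- eyes.snapshot(name): name is "scene" or "top"; returns a dict with "frame" (384x512x3 uint8, red, green, blue), "vfov" (degrees; the focal length in pixels is half the picture's height over the tangent of half this angle, whatever the lens; pixels are square), "cx", "cy" (the principal point, pixels), "rvec" (rotation vector, rad) and "tvec" (3), from world to camera coordinates, as OpenCV has them. Camera axes: x right, y down, z forward; pixel columns grow to the right and rows downward; lengths in m; the calibration is good to about 2 mm. A picture is of the moment at which its call begins. There is no depth.
- workorder.sign_off(): hands the job in, once; it reports no verdict.
The state is a dict: "t": time; "q": joint angles; "qd": joint speeds; "tau": joint torques, N m; "tcp_pos": TCP position; "tool_rot": TCP orientation; "force": force on the tool from outside, world axes, zero at the start; "ft_torque": the same for the moment, N m; "finger_gap": opening from 0.0 (shut) to 1.0 (fully open).
Only numpy, scipy, OpenCV 4.12 (cv2) and the standard library are available. Lean on these libraries where they do the work, as an engineer would, in place of code of your own. Each camera call takes 0.05 s, during which the arm holds its last target. There are 200 camera calls.

## Working session

There is one attempt and no reset: what is moved stays moved. The work goes in short steps, Python scripts to look and compute and a shell command to move; the robot and the scene stay as the last step left them, time stands still between calls to the robot, and variables do not carry over. Pictures are saved under pics/ and viewed, about 8 in all and at most 12, crops included, and the job is handed in when it is done.

```bash
mkdir -p pics; cat > h.py <<'E'
import numpy as np, cv2
from station import manip, eyes, workorder
from scipy.spatial.transform import Rotation as R
def cam(n):
    s=eyes.snapshot(n); f=s["frame"].shape[0]/2/np.tan(np.radians(s["vfov"])/2)
    K=np.array([[f,0,s["cx"]],[0,f,s["cy"]],[0,0,1]]); return s["frame"],K,cv2.Rodrigues(np.array(s["rvec"],float))[0],np.array(s["tvec"],float).reshape(3)
def ray(c,u,v):
    _,K,Rm,t=c; d=Rm.T@np.linalg.inv(K)@[u,v,1]; return -Rm.T@t,d
def atz(c,u,v,z):
    o,d=ray(c,u,v); return o+d*(z-o[2])/d[2]
def proj(c,p):
    _,K,Rm,t=c; x=K@(Rm@np.asarray(p,float)+t); return x[:2]/x[2]
def tri(c1,p1,c2,p2):
    o1,d1=ray(c1,*p1);o2,d2=ray(c2,*p2); A=np.c_[d1,-d2]; s=np.linalg.lstsq(A,o2-o1,rcond=None)[0]
    a=o1+s[0]*d1;b=o2+s[1]*d2; return (a+b)/2,np.linalg.norm(a-b)
def save(fn,f): cv2.imwrite('pics/'+fn,f[:,:,::-1])
E
python3 - <<'E'
from h import *
np.set_printoptions(precision=4,suppress=True)
for n in("scene","top"):
    c=cam(n); save(n+'0.png',cv2.resize(c[0],(800,600),interpolation=cv2.INTER_CUBIC)); print(n,c[1][0,0],c[1][:2,2],-c[2].T@c[3],c[2][2])
s=manip.sense();print(s, manip.hold_point_z); print(R.from_quat(s['tool_rot']).as_matrix())
E
```

```text
scene 472.8666748240431 [252.2165 182.9067] [0.959  0.5503 1.014 ] [-0.3416 -0.4367 -0.8323]
top 381.46375339635335 [261.6206 189.6551] [0.5548 0.0483 0.8752] [ 0.0755  0.0402 -0.9963]
{'t': 0.1, 'q': array([ 1.0685,  0.5283,  1.4338, -0.    ,  1.1814, -0.1785]), 'qd': array([ 0.0005, -0.003 , -0.004 , -0.0016,  0.0002,  0.0009]), 'tau': array([ -0.0004, -44.3307, -17.8587,  -0.0002,   0.0039,  -0.    ]), 'tcp_pos': array([0.1985, 0.5919, 0.2305]), 'tool_rot': array([ 0.6985, -0.1142,  0.1138, -0.6972]), 'force': array([-0.043 ,  0.5677, -0.8029]), 'ft_torque': array([-0.0334, -0.0101,  0.0136]), 'finger_gap': 1.0006630494594666} 0.0187
[[ 0.948  -0.0009  0.3182]
 [-0.3182 -0.0017  0.948 ]
 [-0.0003 -1.     -0.0019]]
```

View pics/scene0.png

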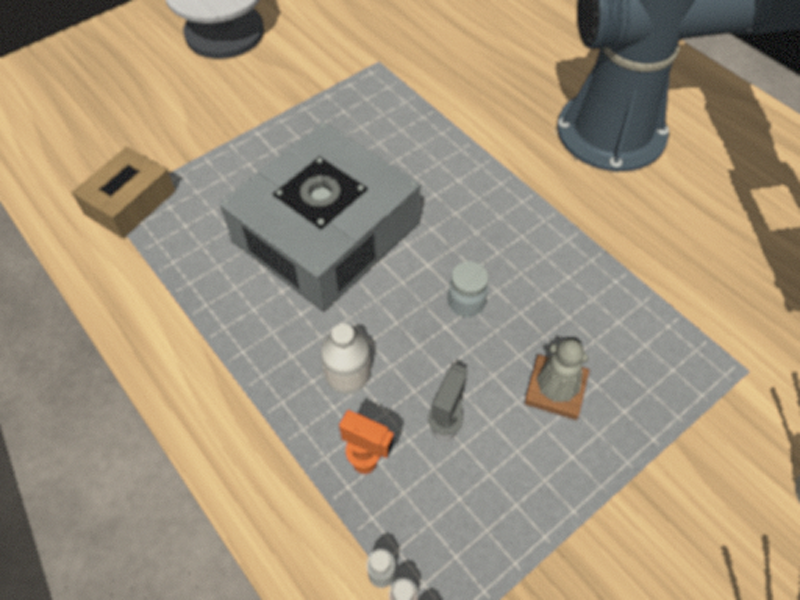

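View pics/top0.png

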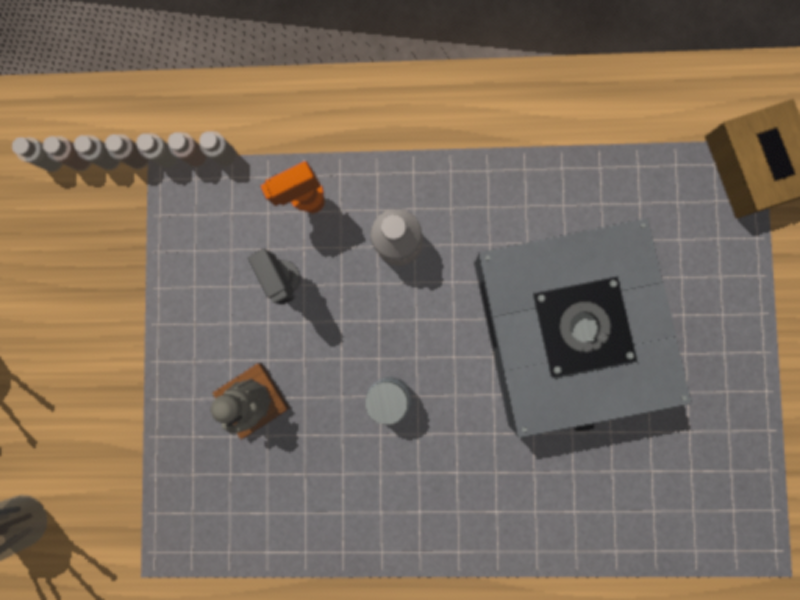

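The scene picture shows the dark grey nozzle at about (450,398) and the orange look-alike at (365,440). The port is at (320,190). In the top picture the nozzle is at (270,275) and the port at (585,326). I'll enlarge these areas.

```bash
python3 - <<'E'
from h import *
def crop(f,x,y,w,h,k):
    return cv2.resize(f[y:y+h,x:x+w],(w*k,h*k),interpolation=cv2.INTER_CUBIC)
s=cam("scene");t=cam("top")
a=crop(t[0],150,150,50,50,8); b=crop(t[0],350,184,50,50,8)  # top nozzle, port
c=crop(s[0],263,225,50,60,6) ; d=crop(s[0],180,97,50,50,6)
top=np.hstack([a,b]); 
bot=np.zeros((200,800,3),np.uint8)
save('crop1.png',top)
c=crop(s[0],262,224,50,62,8); d=crop(s[0],180,97,50,50,8); d=np.vstack([d,np.zeros((96,400,3),np.uint8)])
save('crop2.png',np.hstack([c,d]))
E
```

```text
(no output)
```

View pics/crop1.png

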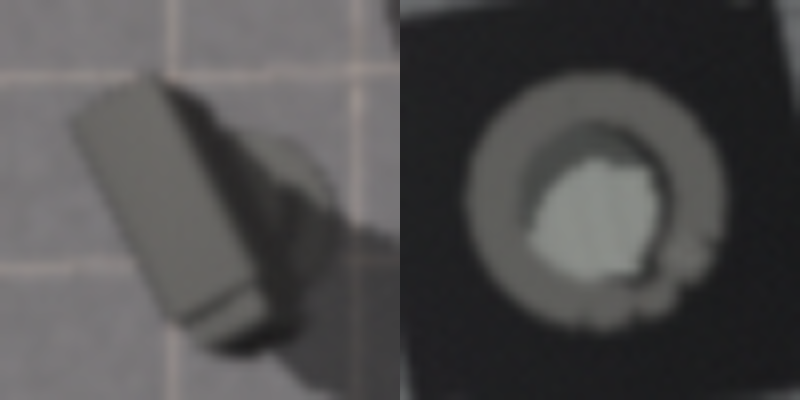

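View pics/crop2.png

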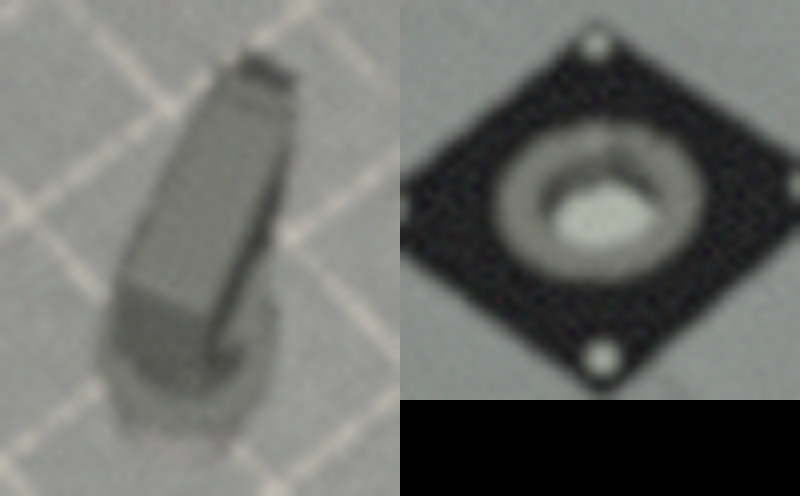

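Crop 1, top view: the head's back corners are at (72,122) and (150,78), with the mouth at the lower right (230,335). The ring is centred near (597,200), with a notch gap at the lower right around (665,280). Crop 2 is the scene view: back corners at (120,280) and (215,320), dark mouth at the top (265,65). Next I'll rectify both views onto the known heights.

```bash
cat >> h.py <<'E'
def ortho(c,cx,cy,z,half,mm=0.25):  # up=+x, left=+y
    n=int(2*half/mm*1000); g=np.array([[0,0],[n,0],[n,n],[0,n]],np.float32)
    W=[[cx+half-v*mm/1000, cy+half-u*mm/1000, z] for u,v in g]
    H=cv2.getPerspectiveTransform(np.float32([proj(c,w) for w in W]),g)
    return cv2.warpPerspective(c[0],H,(n,n),flags=cv2.INTER_CUBIC)
E
python3 - <<'E'
from h import *
np.set_printoptions(precision=4,suppress=True)
t=cam("top");s=cam("scene")
pc=atz(t,350+197/8,184+200/8,.116)
print('port',pc, atz(s,180+200/8,97+200/8,.116))
for n,c,P in(("top",t,[(150+72/8,150+122/8),(150+150/8,150+78/8),(150+185/8,150+325/8),(150+265/8,150+285/8)]),("scene",s,[(262+215/8,224+320/8),(262+120/8,224+280/8),(262+297/8,224+90/8),(262+225/8,224+65/8)])):
    print(n,[atz(c,u,v,.136)[:2] for u,v in P])
pc=np.round(pc,3); print(pc)
nc=np.round(atz(t,150+170/8,150+205/8,.136),3);print(nc)
a=[ortho(c,pc[0],pc[1],.116,.05) for c in(t,s)]
save('op.png',np.hstack(a)); 
b=[ortho(c,nc[0],nc[1],.136,.05) for c in(t,s)]
save('on.png',np.hstack(b))
E
```

```text
port [ 0.5698 -0.1427  0.116 ] [ 0.5677 -0.1378  0.116 ]
top [array([0.6632, 0.2803]), array([0.6737, 0.2609]), array([0.6124, 0.2521]), array([0.6218, 0.2323])]
scene [array([0.6635, 0.2879]), array([0.675 , 0.2648]), array([0.6046, 0.2528]), array([0.6143, 0.2356])]
[ 0.57  -0.143  0.116]
[0.642 0.256 0.136]
```

View pics/op.png

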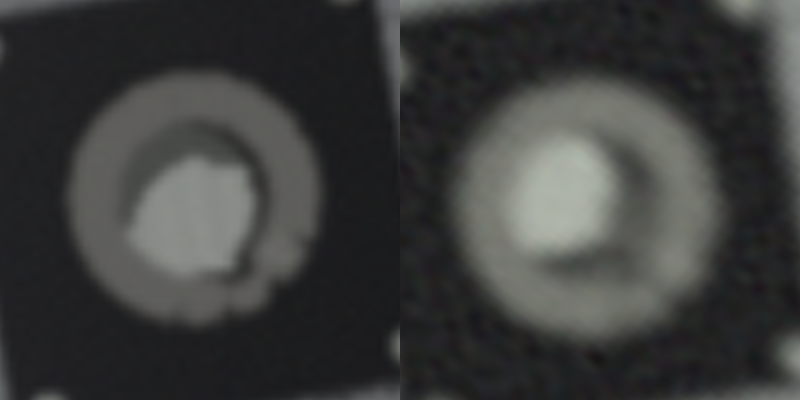

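View pics/on.png

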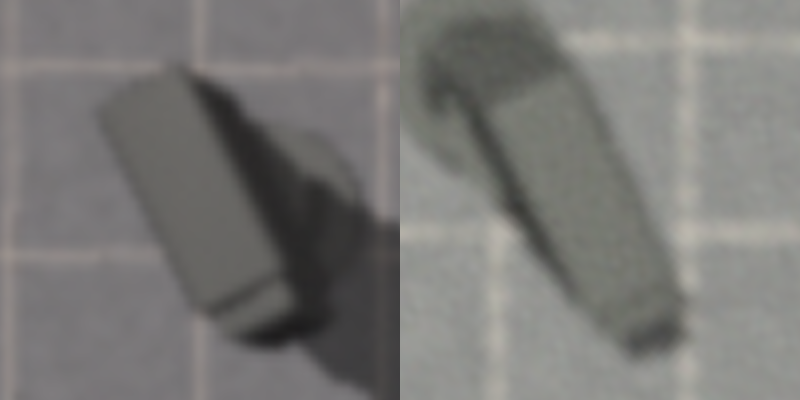

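Rectified port views: the ring is centred at about (195,198) in the top view and (188,207) in the scene view. The notch is dark at about (243,268) in the top view. The nozzle's head top has back corners at (97,112) and (180,68) in the top view and (490,105) and (565,70) in the scene view, so the two cameras agree to about 2 mm. Next I'll fit the ring and take a polar profile of the notch.

```bash
python3 - <<'E'
from h import *
np.set_printoptions(precision=4,suppress=True,linewidth=200)
t=cam("top");s=cam("scene"); cen=[]
for c in(t,s):
    o=cv2.cvtColor(ortho(c,.57,-.143,.116,.045),cv2.COLOR_RGB2GRAY); m=(o>62).astype(np.uint8)
    cs,_=cv2.findContours(m,cv2.RETR_EXTERNAL,cv2.CHAIN_APPROX_NONE)
    k=[q for q in cs if cv2.pointPolygonTest(q,(180,180),False)>0][0]; h=cv2.convexHull(k); e=cv2.fitEllipse(h)
    xy=[.57+(180-e[0][1])*.25e-3,-.143+(180-e[0][0])*.25e-3]; print(xy,np.array(e[1])*.125); cen.append(xy)
    # black flange: min-area rectangle
    f=(o<62).astype(np.uint8)
    o2=cv2.cvtColor(ortho(c,.57,-.143,.115,.075),cv2.COLOR_RGB2GRAY); f=cv2.morphologyEx((o2<70).astype(np.uint8),cv2.MORPH_OPEN,np.ones((9,9)))
    cs,_=cv2.findContours(f,cv2.RETR_EXTERNAL,cv2.CHAIN_APPROX_NONE);k=max(cs,key=cv2.contourArea);r=cv2.minAreaRect(k)
    print('flange',[.57+(300-r[0][1])*.25e-3,-.143+(300-r[0][0])*.25e-3],np.array(r[1])*.25,r[2])
o=cv2.cvtColor(ortho(t,cen[0][0],cen[0][1],.116,.045),cv2.COLOR_RGB2GRAY).astype(np.float32)
a=np.radians(np.arange(-20,76,3))  # angle from -x toward -y
for r in(20,21,22,23,24.5,27):
    mx=(180+r*4*np.sin(a)).astype(np.float32)[None];my=(180+r*4*np.cos(a)).astype(np.float32)[None]
    print(r,cv2.remap(o,mx,my,cv2.INTER_LINEAR)[0].astype(int))
print(np.arange(-20,76,3))
# nozzle overlay
p=np.array([.6465,.261]);y=np.radians(26.8);M=np.array([[np.cos(y),-np.sin(y)],[np.sin(y),np.cos(y)]])
W=lambda x,yy,z:[*(p+M@[x,yy]),z]
out=[]
for c,(x0,y0) in((t,(145,145)),(s,(255,222))):
    k=7; im=cv2.resize(c[0][y0:y0+64,x0:x0+56],None,fx=k,fy=k,interpolation=cv2.INTER_CUBIC)
    q=lambda P:np.int32(np.round((np.array([proj(c,w) for w in P])-[x0-.5,y0-.5])*k))[:,None]
    for z in(.136,.085): cv2.polylines(im,[q([W(26,13,z*1e3),] and [W(a/1e3,b/1e3,z) for a,b in((26,13),(26,-13),(-42,-13),(-42,13))])],True,(255,255,0),1)
    th=np.linspace(0,6.28,60)
    for z,r in((.051,.025),(.0,.018)): cv2.polylines(im,[q([W(r*np.cos(g),r*np.sin(g),z) for g in th])],True,(0,255,255),1)
    out.append(im)
save('ov.png',np.hstack(out))
E
```

```text
[0.5705831718444824, -0.14144789886474607] [31.3881 31.5069]
flange [0.5692461013793945, -0.14154482269287108] [110.6795 109.9181] 79.44818878173828
[0.5679264526367187, -0.1400392189025879] [33.12   34.1779]
flange [0.5686062316894531, -0.1384209976196289] [107.6826 108.1833] 79.71746826171875
20 [108 111 112 113 112 109 106 103  98  94  91  90  87  86  86  91  87  80  68  58  57  62  70  77  81  83  83  83  82  82  82  83]
21 [101 102 103 104 102 101  99  96  93  90  87  86  81  76  72  72  69  64  57  55  57  67  79  86  91  93  92  90  90  90  90  90]
22 [ 96  96  97  98  97  97  96  95  93  91  89  86  80  72  68  65  61  58  54  55  62  74  85  92  98 100  98  96  96  95  94  93]
23 [ 95  95  95  95  94  94  94  94  93  92  92  89  84  77  69  66  64  62  61  62  69  79  88  96 101 104 102  99  99  97  96  94]
24.5 [ 94  94  95  94  92  93  94  94  94  93  94  92  90  84  80  79  78  76  76  77  82  86  92  96 101 102 101 101 100  97  94  93]
27 [ 94  93  92  89  87  88  91  93  93  93  91  89  86  84  88  91  92  92  90  89  83  82  86  91  97 102 102  98  94  88  85  89]
[-20 -17 -14 -11  -8  -5  -2   1   4   7  10  13  16  19  22  25  28  31  34  37  40  43  46  49  52  55  58  61  64  67  70  73]
```

View pics/ov.png

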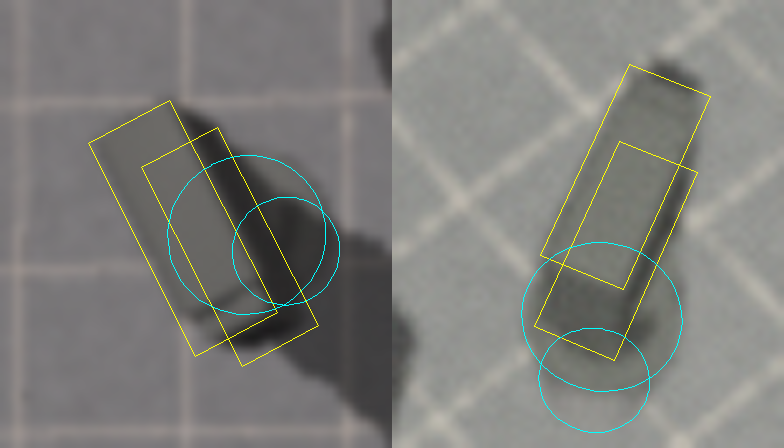

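The overlay matches the nozzle to about 2 mm in both views. The nozzle axis is at about (0.6465, 0.261) with yaw 26.8°. The port is at about (0.569, -0.1405), and the notch is about 30.5° from world -x towards -y. Moving above the nozzle.

```bash
cat >> h.py <<'E'
def delta(p,zyaw_deg):
    s=manip.sense(); T=R.from_quat(s['tool_rot']).as_matrix(); z=T[:,2]; cur=np.arctan2(z[1],z[0])
    d=np.radians(zyaw_deg)-cur; d=(d+np.pi)%(2*np.pi)-np.pi
    print('t %.2f'%s['t'],'tcp',s['tcp_pos'].round(4),'zyaw %.2f'%np.degrees(cur),'shift cm',(T.T@(np.array(p)-s['tcp_pos'])*100).round(2),'turn %.3f'%-d,'tilt',T[:,1].round(4),'F',s['force'].round(2),'M',s['ft_torque'].round(2),'gap %.3f'%s['finger_gap'])
E
python3 -c "
from h import *
delta([.6465,.261,.20],116.8)"
```

```text
t 0.40 tcp [0.1988 0.5924 0.2312] zyaw 71.45 shift cm [ 52.99   3.12 -17.17] turn -0.792 tilt [-2.e-04 -3.e-04 -1.e+00] F [0.5  0.93 0.58] M [ 0.05 -0.    0.06] gap 1.002
```

```bash
python3 -m jog '[[[2,0,-0.6],0],[[5,0,-1.7],-0.05],[[9,0,-3],-0.1],[[13,0,-4.3],-0.18],[[17,0,-5.5],-0.26],[[21,0,-6.8],-0.34],[[25,0,-8.1],-0.42],[[29,0,-9.4],-0.5],[[33,0,-10.7],-0.58],[[37,0,-12],-0.66],[[41,0,-13.3],-0.72],[[45,0,-14.6],-0.76],[[48,0,-15.5],-0.79],[[50.5,0.5,-16.4],-0.79],[[52,1.5,-16.9],-0.79],[[53,2.5,-17.2],-0.79],[[53,3.1,-17.2],-0.79],[[53,3.1,-17.2],-0.79]]' 8.5 30; python3 -c "
from h import *
delta([.6465,.261,.0915],116.8)"
```

```text
t: 1.9
tcp_pos: [0.6441, 0.2611, 0.1972]
tool_rot: [-0.688, -0.161, 0.166, 0.688]
force: [0.2, 0.5, -0.1]
finger_gap: 0.998
t 1.90 tcp [0.6441 0.2611 0.1972] zyaw 116.71 shift cm [ 0.28 10.57 -0.14] turn -0.001 tilt [-6.5e-03 -7.0e-04 -1.0e+00] F [ 0.16  0.5  -0.11] M [0.02 0.03 0.01] gap 0.998
```

```bash
python3 -m jog '[[[0.1,1,0],0],[[0.1,2,0],0],[[0.1,3,0],0],[[0.1,4,0],0],[[0.1,5,0],0],[[0.1,6,0],0],[[0.1,7,0],0],[[0.1,8,0],0],[[0.1,9,0],0],[[0.1,9.8,0],0],[[0.1,10.4,0],0],[[0.1,10.6,0],0],[[0.1,10.6,0],0]]'; python3 -c "
from h import *
delta([.6465,.261,.0915],116.8)"
```

```text
t: 2.98
tcp_pos: [0.6472, 0.2611, 0.0935]
tool_rot: [-0.688, -0.163, 0.164, 0.688]
force: [-0.4, 0.2, 0.4]
finger_gap: 0.993
t 2.98 tcp [0.6472 0.2611 0.0935] zyaw 116.70 shift cm [-0.07  0.2   0.02] turn -0.002 tilt [-1.1e-03 -3.0e-04 -1.0e+00] F [-0.45  0.21  0.44] M [0.02 0.01 0.02] gap 0.993
```

```bash
python3 -m jog '[[[0,0.1,0],0],[[0,0.1,0],0],[[0,0.1,0],0],[[0,0.1,0],0],[[0,0.1,0],0],[[0,0.1,0],0],[[0,0.1,0],0],[[0,0.1,0],0],[[0,0.1,0],0],[[0,0.1,0],0]]' 1.5 45; python3 -c "
from h import *
delta([.6465,.261,.0915],116.8)"
```

```text
t: 3.82
tcp_pos: [0.6479, 0.2614, 0.0939]
tool_rot: [0.688, 0.164, -0.163, -0.688]
force: [0.3, -0.4, 3.9]
finger_gap: 0.3
t 3.82 tcp [0.6479 0.2614 0.0939] zyaw 116.71 shift cm [-0.14  0.24  0.03] turn -0.002 tilt [ 1.1e-03  2.0e-04 -1.0e+00] F [ 0.26 -0.42  3.92] M [ 0.01 -0.07 -0.03] gap 0.300
```

```bash
python3 -m jog '[[[0,-0.3,0],0],[[0,-1,0],0],[[0,-2,0],0],[[0,-3.5,0],0],[[0,-5,0],0],[[0,-7,0],0],[[0,-9,0],0],[[0,-11,0],0],[[0,-13,0],0],[[0,-15,0],0],[[0,-16.5,0],0],[[0,-17.3,0],0],[[0,-17.5,0],0],[[0,-17.5,0],0],[[0,-17.5,0],0]]'; python3 -c "
from h import *
delta([.569,-.1405,.2685],108.5)"
```

```text
t: 5.07
tcp_pos: [0.6466, 0.2611, 0.2672]
tool_rot: [0.688, 0.163, -0.164, -0.688]
force: [0.7, 0.8, -2.1]
finger_gap: 0.296
t 5.07 tcp [0.6466 0.2611 0.2672] zyaw 116.71 shift cm [-24.99  -0.09 -32.38] turn 0.143 tilt [-2.3e-03 -5.0e-04 -1.0e+00] F [ 0.66  0.83 -2.06] M [-0.04  0.02  0.06] gap 0.296
```

```bash
python3 -m jog '[[[-0.6,0,-0.8],0],[[-1.8,0,-2.4],0],[[-3.6,0,-4.7],0.02],[[-5.5,0,-7.1],0.04],[[-7.4,0,-9.6],0.06],[[-9.3,0,-12],0.08],[[-11.2,0,-14.5],0.1],[[-13.1,0,-17],0.12],[[-15,0,-19.4],0.14],[[-16.9,0,-21.9],0.16],[[-18.8,0,-24.4],0.16],[[-20.7,0,-26.8],0.16],[[-22.4,0,-29],0.16],[[-23.7,0,-30.7],0.16],[[-24.6,0,-31.9],0.16],[[-25,0,-32.4],0.16],[[-25,0,-32.4],0.16],[[-25,0,-32.4],0.16],[[-25,0,-32.4],0.16],[[-25,0,-32.4],0.16]]'; python3 - <<'E'
from h import *
delta([.569,-.1405,.2685],107.5)
t=cam("top");s=cam("scene"); st=manip.sense(); print(st['tcp_pos'])
out=[]
for c in(t,s):
    u,v=proj(c,[.569,-.1405,.17]); x0,y0=int(u)-28,int(v)-34; print(x0,y0)
    out.append(cv2.resize(c[0][y0:y0+72,x0:x0+56],None,fx=7,fy=7,interpolation=cv2.INTER_CUBIC))
save('held.png',np.hstack(out))
E
```

```text
t: 6.73
tcp_pos: [0.5698, -0.1393, 0.2682]
tool_rot: [-0.699, -0.108, 0.108, 0.699]
force: [0.2, 0.5, -2.1]
finger_gap: 0.295
t 6.73 tcp [ 0.5698 -0.1393  0.2682] zyaw 107.63 shift cm [-0.11 -0.03 -0.09] turn 0.002 tilt [-4.e-04  5.e-04 -1.e+00] F [ 0.24  0.51 -2.06] M [-0.06 -0.06 -0.02] gap 0.295
[ 0.56988348 -0.13945547  0.26831385]
352 174
173 72
```

View pics/held.png

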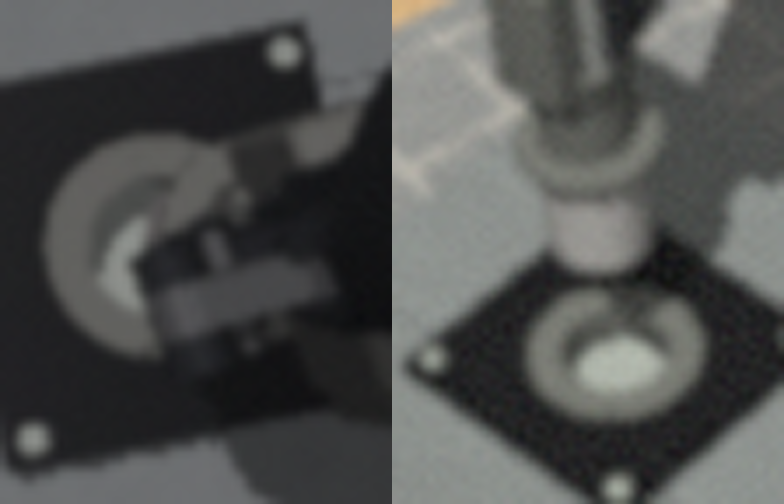

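The held view, right half (scene), shows the nozzle upright in the grip. Its spigot edges are at columns 549 and 655, the lowest point of the tip is near (600,272), and the collar spans about 515 to 663. The ring spans columns 524 to 708 and rows 287 to 424. I'll compare nozzle and ring within this one camera, so that calibration bias cancels.

```bash
python3 - <<'E'
from h import *
np.set_printoptions(precision=1,suppress=True)
s=cam("scene");x0,y0=173,72; st=manip.sense();th=np.linspace(0,2*np.pi,90)
save('full.png',s[0])
def circ(x,y,z,r):
    P=np.array([proj(s,[x+r*np.cos(a),y+r*np.sin(a),z]) for a in th]); P=(P-[x0-.5,y0-.5])*7+[392,0]
    return 'L%.0f R%.0f T%.0f B%.0f'%(P[:,0].min(),P[:,0].max(),P[:,1].min(),P[:,1].max())
x,y,z=st['tcp_pos']; tip=z-.0937
for n,a in(('tcp',(x,y)),('+5x',(x+.005,y)),('+5y',(x,y+.005))):
    print(n,'tip',circ(*a,tip,.0165),'spig3',circ(*a,tip+.01,.018),'colbot',circ(*a,tip+.045,.025),'coltop',circ(*a,tip+.051,.025))
print('ring',circ(.5679,-.14,.116,.031),circ(.5706,-.1414,.116,.031),circ(.569,-.1405,.116,.031))
# automatic edge profiles along rows of the crop for spigot
g=cv2.cvtColor(s[0],cv2.COLOR_RGB2GRAY)
for r in (100,103,106,108,110,111,112): print(r,r-y0,((np.arange(190,215)-x0)*7+395)[[0,-1]],g[r,190:215])
E
```

```text
tcp tip L547 R644 T205 B276 spig3 L540 R646 T181 B259 colbot L507 R658 T92 B202 coltop L505 R657 T79 B189
+5x tip L535 R632 T211 B283 spig3 L528 R634 T188 B266 colbot L494 R646 T99 B209 coltop L492 R644 T86 B196
+5y tip L556 R653 T213 B285 spig3 L548 R654 T189 B268 colbot L515 R667 T100 B211 coltop L513 R666 T87 B198
ring L529 R702 T285 B417 L520 R694 T286 B418 L525 R699 T286 B418
100 28 [514 682] [145 143 145 141 126 118 110 106 102 107 107 101 102  99 106 110 101  92
  89  86  76  78  76  76  75]
103 31 [514 682] [143 143 142 145 137 132 137 145 152 149 152 150 151 150 143 138 127 118
 108  86  71  69  69  76  74]
106 34 [514 682] [143 144 143 140 129 120 131 142 147 147 147 154 149 147 144 139 132 119
 106  81  51  24  25  41  54]
108 36 [514 682] [139 138 128 108  80  71  91 120 137 147 151 150 149 149 145 136 126 110
  86  60  29  19  25  16  27]
110 38 [514 682] [111  90  67  48  34  35  43  61  83  95 111 115 116 113 108  93  72  52
  29  25  23  29  21   3  23]
111 39 [514 682] [81 55 38 33 28 32 32 37 44 59 66 69 71 67 66 55 46 25 30 16 16 21 23 27
 25]
112 40 [514 682] [54 42 38 31 35 26 34 31 39 45 54 58 52 49 45 44 40 39 39 41 37 27 30 21
 19]
```

```bash
python3 -m jog '[[[0,0.5,-0.05],0],[[0,1.2,-0.14],0],[[0,2,-0.14],0],[[0,3,-0.14],0],[[0,4,-0.14],0],[[0,4.7,-0.14],0],[[0,5.2,-0.14],0],[[0,5.4,-0.14],0],[[0,5.4,-0.14],0],[[0,5.4,-0.14],0]]'; python3 -c "
from h import *
delta([.5703,-.1407,.2685],107.5)"
python3 -m jog '[[[0,0.15,0],0],[[0,0.3,0],0],[[0,0.45,0],0],[[0,0.6,0],0]]'; python3 -c "
from h import *
delta([.5703,-.1407,.2685],107.5)"
```

```text
t: 7.72
tcp_pos: [0.5704, -0.142, 0.2144]
tool_rot: [0.699, 0.108, -0.108, -0.699]
force: [0.4, -0.2, -1.0]
finger_gap: 0.301
t 7.72 tcp [ 0.5704 -0.142   0.2144] zyaw 107.54 shift cm [ 0.03 -5.41  0.12] turn 0.001 tilt [ 3.e-04 -2.e-04 -1.e+00] F [ 0.38 -0.2  -0.97] M [-0.    0.03 -0.02] gap 0.301
t: 8.05
tcp_pos: [0.5703, -0.1419, 0.2084]
tool_rot: [0.699, 0.108, -0.108, -0.699]
force: [0.3, 0.0, -1.9]
finger_gap: 0.299
t 8.05 tcp [ 0.5703 -0.1419  0.2084] zyaw 107.54 shift cm [ 0.04 -6.01  0.11] turn 0.001 tilt [ 5.e-04 -2.e-04 -1.e+00] F [ 0.31  0.01 -1.86] M [ 0.   -0.03 -0.04] gap 0.299
```

```bash
python3 -m jog '[[[0,0.1,0.05],0],[[0,0.2,0.05],0],[[0,0.3,0.05],0],[[0,0.4,0.05],0],[[0,0.5,0.05],0]]'; python3 -c "
from h import *
delta([.5703,-.1407,.2685],107.5)"
```

```text
t: 8.47
tcp_pos: [0.5701, -0.1414, 0.2032]
tool_rot: [-0.699, -0.108, 0.108, 0.699]
force: [-0.0, 0.1, -0.8]
finger_gap: 0.297
t 8.47 tcp [ 0.5701 -0.1414  0.2032] zyaw 107.54 shift cm [ 0.04 -6.53  0.06] turn 0.001 tilt [ 1.e-04  0.e+00 -1.e+00] F [-0.05  0.11 -0.77] M [ 0.04 -0.03  0.01] gap 0.297
```

```bash
python3 -m jog '[[[0,0.15,0],0],[[0,0.3,0],0],[[0,0.45,0],0],[[0,0.6,0],0],[[0,0.75,0],0],[[0,0.9,0],0],[[0,1.05,0],0],[[0,1.2,0],0]]'; python3 -c "
from h import *
delta([.5703,-.1407,.2685],107.5)"
```

```text
t: 9.13
tcp_pos: [0.57, -0.1414, 0.1912]
tool_rot: [-0.699, -0.108, 0.108, 0.699]
force: [0.5, 0.7, -1.8]
finger_gap: 0.294
t 9.13 tcp [ 0.57   -0.1414  0.1912] zyaw 107.54 shift cm [ 0.05 -7.73  0.06] turn 0.001 tilt [ 0.e+00  1.e-04 -1.e+00] F [ 0.47  0.72 -1.83] M [ 0.04 -0.01  0.  ] gap 0.294
```

```bash
for i in 1; do python3 -m jog '[[[0,0.1,0],0],[[0,0.2,0],0],[[0,0.3,0],0],[[0,0.4,0],0]]'; python3 -m jog '[[[0,0.1,0],0],[[0,0.2,0],0],[[0,0.3,0],0],[[0,0.4,0],0]]'; done;  python3 -c "
from h import *
delta([.5703,-.1407,.2685],107.5)"
```

```text
t: 9.47
tcp_pos: [0.57, -0.1414, 0.1877]
tool_rot: [0.699, 0.108, -0.108, -0.699]
force: [-0.3, 0.9, 2.1]
finger_gap: 0.296
t: 9.8
tcp_pos: [0.5705, -0.1414, 0.1835]
tool_rot: [0.699, 0.108, -0.107, -0.699]
force: [-0.8, 1.5, 2.6]
finger_gap: 0.298
t 9.80 tcp [ 0.5705 -0.1414  0.1835] zyaw 107.54 shift cm [ 0.01 -8.5   0.07] turn 0.001 tilt [ 0.0012 -0.     -1.    ] F [-0.82  1.48  2.63] M [ 0.34 -0.04  0.02] gap 0.298
```

```bash
python3 -m jog '[[[0,0.1,0],0],[[0,0.2,0],0],[[0,0.3,0],0]]'; python3 -m jog '[[[0,0.05,0],0],[[0,0.1,0],0]]';python3 -m jog '[[[0,0.05,0],0],[[0,0.1,0],0]]';  python3 -c "
from h import *
delta([.5703,-.1407,.2685],107.5)"
```

```text
t: 10.05
tcp_pos: [0.5704, -0.1415, 0.1806]
tool_rot: [0.699, 0.108, -0.107, -0.699]
force: [-1.1, 1.4, 4.3]
finger_gap: 0.299
t: 10.22
tcp_pos: [0.5703, -0.1415, 0.1795]
tool_rot: [0.699, 0.108, -0.108, -0.699]
force: [0.3, 0.7, 5.4]
finger_gap: 0.298
t: 10.38
tcp_pos: [0.5704, -0.1415, 0.179]
tool_rot: [0.699, 0.108, -0.108, -0.699]
force: [-1.2, 1.9, 9.0]
finger_gap: 0.299
t 10.38 tcp [ 0.5704 -0.1415  0.179 ] zyaw 107.54 shift cm [ 0.02 -8.95  0.07] turn 0.001 tilt [ 1.e-03 -3.e-04 -1.e+00] F [-1.19  1.88  9.02] M [ 0.41  0.16 -0.07] gap 0.299
```

The key is resting on the ring at about 6 N over the flap force. Turning it towards the notch.

```bash
python3 -m jog '[[[0,0.03,0],-0.03],[[0,0.03,0],-0.06],[[0,0.03,0],-0.09]]'; python3 -m jog '[[[0,0,0],-0.03],[[0,0,0],-0.06]]'; python3 -m jog '[[[0,0,0],-0.03],[[0,0,0],-0.06]]';  python3 -c "
from h import *
delta([.5703,-.1407,.2685],120.5)"
```

```text
t: 10.63
tcp_pos: [0.5697, -0.1414, 0.1781]
tool_rot: [-0.693, -0.139, 0.14, 0.693]
force: [-1.1, 1.7, 5.0]
finger_gap: 0.304
t: 10.8
tcp_pos: [0.5693, -0.1412, 0.1778]
tool_rot: [-0.688, -0.16, 0.161, 0.689]
force: [-1.1, 1.2, 3.4]
finger_gap: 0.3
t: 10.97
tcp_pos: [0.5692, -0.141, 0.1775]
tool_rot: [-0.683, -0.18, 0.181, 0.684]
force: [-1.1, 1.6, 2.5]
finger_gap: 0.296
t 10.97 tcp [ 0.5692 -0.141   0.1775] zyaw 119.64 shift cm [ 0.1  -9.1  -0.01] turn -0.015 tilt [-0.0021  0.001  -1.    ] F [-1.14  1.56  2.53] M [ 0.31  0.19 -0.13] gap 0.296
```

```bash
python3 -m jog '[[[0,0.07,0],-0.01],[[0,0.14,0],-0.01],[[0,0.2,0],-0.01]]'; python3 -m jog '[[[0,0.07,0],0],[[0,0.14,0],0],[[0,0.2,0],0]]';  python3 -c "
from h import *
delta([.5703,-.1407,.2685],120.5)"
```

```text
t: 11.22
tcp_pos: [0.5697, -0.1413, 0.1758]
tool_rot: [-0.683, -0.183, 0.184, 0.683]
force: [-1.6, 1.7, 4.0]
finger_gap: 0.298
t: 11.47
tcp_pos: [0.5698, -0.1413, 0.1739]
tool_rot: [-0.683, -0.184, 0.184, 0.683]
force: [-0.9, 1.5, 4.4]
finger_gap: 0.302
t 11.47 tcp [ 0.5698 -0.1413  0.1739] zyaw 120.14 shift cm [ 0.06 -9.46  0.03] turn -0.006 tilt [-5.e-04  3.e-04 -1.e+00] F [-0.9   1.48  4.41] M [0.42 0.26 0.01] gap 0.302
```

The key has dropped in: about 5 mm below ring contact with only 4 N. Pressing home.

```bash
python3 -m jog '[[[0,0.1,0],0],[[0,0.2,0],0],[[0,0.3,0],0],[[0,0.4,0],0],[[0,0.5,0],0]]'; python3 -m jog '[[[0,0.08,0],0],[[0,0.16,0],0],[[0,0.24,0],0]]';  python3 -m jog '[[[0,0.05,0],0],[[0,0.1,0],0]]';python3 -c "
from h import *
delta([.5703,-.1407,.2685],120.5)"
```

```text
t: 11.88
tcp_pos: [0.5698, -0.1412, 0.1688]
tool_rot: [-0.683, -0.184, 0.184, 0.683]
force: [-1.7, 2.3, 3.6]
finger_gap: 0.3
t: 12.13
tcp_pos: [0.5698, -0.1413, 0.1664]
tool_rot: [-0.683, -0.184, 0.184, 0.683]
force: [-1.6, 2.9, 4.8]
finger_gap: 0.301
t: 12.3
tcp_pos: [0.5699, -0.1413, 0.1655]
tool_rot: [-0.683, -0.184, 0.184, 0.683]
force: [-1.5, 3.0, 4.3]
finger_gap: 0.296
t 12.30 tcp [ 0.5699 -0.1413  0.1655] zyaw 120.15 shift cm [  0.06 -10.3    0.03] turn -0.006 tilt [-4.e-04  3.e-04 -1.e+00] F [-1.48  2.97  4.34] M [ 0.52  0.46 -0.03] gap 0.296
```

```bash
python3 -m jog '[[[0,0.04,0],0],[[0,0.08,0],0]]'; python3 -m jog '[[[0,0.03,0],0],[[0,0.06,0],0]]';python3 -m jog '[[[0,0.03,0],0],[[0,0.03,0],0]]';python3 -c "
from h import *
delta([.5703,-.1407,.2685],120.5)"
```

```text
t: 12.47
tcp_pos: [0.5699, -0.1413, 0.1648]
tool_rot: [-0.683, -0.184, 0.184, 0.683]
force: [-2.9, 3.1, 6.8]
finger_gap: 0.302
t: 12.63
tcp_pos: [0.5699, -0.1413, 0.1648]
tool_rot: [-0.683, -0.184, 0.184, 0.683]
force: [-4.1, 3.1, 8.9]
finger_gap: 0.295
t: 12.8
tcp_pos: [0.5699, -0.1413, 0.1648]
tool_rot: [-0.683, -0.184, 0.184, 0.683]
force: [-3.4, 2.9, 9.4]
finger_gap: 0.3
t 12.80 tcp [ 0.5699 -0.1413  0.1648] zyaw 120.15 shift cm [  0.07 -10.37   0.03] turn -0.006 tilt [-2.e-04  1.e-04 -1.e+00] F [-3.42  2.86  9.36] M [0.61 0.72 0.01] gap 0.300
```

```bash
python3 -m jog '[[[0,0.03,0],0],[[0,0.06,0],0],[[0,0.08,0],0],[[0,0.08,0],0]]';python3 - <<'E'
from h import *
delta([.5703,-.1407,.2685],120.5)
s=cam("scene");t=cam("top");out=[]
for c in(s,t):
    u,v=proj(c,[.569,-.1405,.13]); x0,y0=int(u)-28,int(v)-32
    out.append(cv2.resize(c[0][y0:y0+60,x0:x0+56],None,fx=7,fy=7,interpolation=cv2.INTER_CUBIC))
save('home.png',np.hstack(out))
E
```

```text
t: 13.13
tcp_pos: [0.5699, -0.1412, 0.1648]
tool_rot: [0.683, 0.184, -0.184, -0.683]
force: [-4.3, 3.7, 12.6]
finger_gap: 0.303
t 13.13 tcp [ 0.5699 -0.1412  0.1648] zyaw 120.16 shift cm [  0.07 -10.37   0.02] turn -0.006 tilt [ 1.e-04 -1.e-04 -1.e+00] F [-4.29  3.69 12.58] M [ 0.74  0.89 -0.05] gap 0.303
```

View pics/home.png

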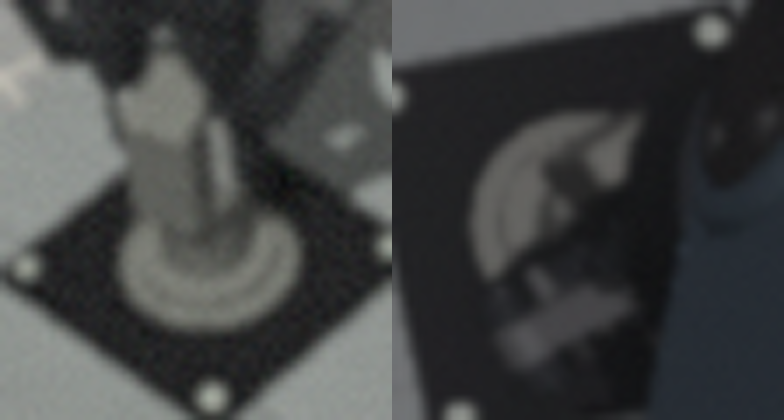

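The picture shows the collar concentric and flat on the ring at about (208,265), with no visible gap. z stopped at 0.1648, against 0.1647 expected. Letting go.

```bash
python3 -m jog '[[[0,0,0],0],[[0,0,0],0],[[0,0,0],0],[[0,0,0],0],[[0,0,0],0],[[0,0,0],0]]' 6; python3 -m jog '[[[0,-0.5,0],0],[[0,-1.5,0],0],[[0,-3,0],0],[[0,-5,0],0],[[0,-7,0],0],[[0,-9,0],0],[[0,-11,0],0],[[0,-13,0],0],[[0,-15,0],0],[[0,-16,0],0],[[0,-16,0],0]]'; python3 -c "
from h import *
delta([.5,.15,.33],120.5)"
```

```text
t: 13.73
tcp_pos: [0.5701, -0.1416, 0.1628]
tool_rot: [0.683, 0.184, -0.184, -0.683]
force: [-0.1, 0.2, -0.9]
finger_gap: 0.703
t: 14.65
tcp_pos: [0.5715, -0.142, 0.3268]
tool_rot: [0.684, 0.186, -0.182, -0.681]
force: [0.9, 0.3, 0.2]
finger_gap: 0.701
t 14.65 tcp [ 0.5715 -0.142   0.3268] zyaw 120.16 shift cm [ 8.49 -0.46 28.83] turn -0.006 tilt [ 0.0065 -0.0031 -1.    ] F [0.86 0.27 0.21] M [-0.01  0.   -0.02] gap 0.701
```

Clear of the nozzle with no load on the tool. I'll back the arm off to the side and check.

```bash
python3 -m jog '[[[0.5,0,2],0],[[1.5,0,5],0],[[2.5,0,8],0],[[3.5,0,11],0],[[4.5,0,14],0],[[5.5,0,17],0],[[6,0,20],0],[[6.5,0,23],0],[[7,0,25],0],[[7,0,26],0],[[7,0,26],0],[[7,0,26],0]]'; python3 - <<'E'
from h import *
s=cam("scene");t=cam("top");out=[];p=np.array([.5695,-.141]);y=np.radians(30.2);th=np.linspace(0,6.28,60)
M=np.array([[np.cos(y),-np.sin(y)],[np.sin(y),np.cos(y)]])
for c in(s,t):
    u,v=proj(c,[.569,-.1405,.14]); x0,y0=int(u)-28,int(v)-34; k=7
    im=cv2.resize(c[0][y0:y0+64,x0:x0+56],None,fx=k,fy=k,interpolation=cv2.INTER_CUBIC)
    H=[proj(c,[*(p+M@[a,b]),.207]) for a,b in((.026,.013),(.026,-.013),(-.042,-.013),(-.042,.013))]
    C=[proj(c,[p[0]+.025*np.cos(a),p[1]+.025*np.sin(a),.122]) for a in th]
    for P in(H,C):
        cv2.polylines(im,[np.int32((np.array(P)-[x0-.5,y0-.5])*k)[:,None]],True,(255,255,0),1)
    out.append(im)
save('final.png',np.hstack(out))
save('final_scene.png',np.hstack([cv2.resize(c[0],(400,300),interpolation=cv2.INTER_AREA) for c in(s,t)]))
E
```

```text
t: 15.65
tcp_pos: [0.4998, 0.1183, 0.3226]
tool_rot: [0.683, 0.184, -0.185, -0.682]
force: [1.1, 0.2, 0.4]
finger_gap: 0.705
```

View pics/final.png

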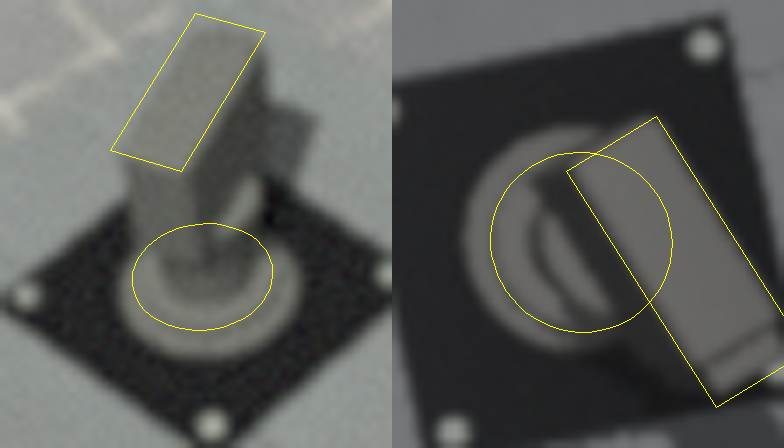

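View pics/final_scene.png

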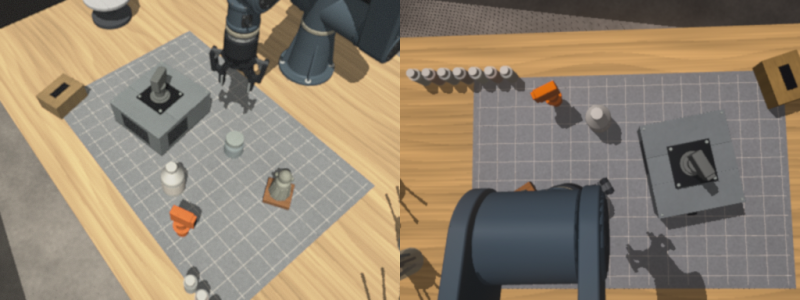

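The overlay at home height (head top at 0.207) matches the nozzle in both views. The collar is on the ring, and the bystanders and the orange look-alike are where they were. Handing in.

```bash
python3 -c "
from h import *
print(manip.sense()['t'],workorder.sign_off())"
```

```text
the job is handed in; nothing more can be done
15.75 None
```

The nozzle is plugged into the extractor port with its key in the notch and its collar down on the ring. I handed the job in at 15.75 s.

- **Insertion:** I gripped the grey nozzle by its head and lowered the spigot in past the flap, with the key set about 13° off the notch. At key contact the reading was 9 N in all.
- **Finding the notch:** I turned the nozzle about 12° under light pressure. The force fell to the flap's own 2.5 N as the key came over the notch. The key then went down under 4 to 5 N.
- **Home:** The nozzle stopped with the TCP at z = 0.1648, against 0.1647 expected, about 14.5 mm below key contact. The highest force I read was about 14 N, against the 45 N limit. Readings came only at the end of each move, so brief peaks between them were not seen.
- **Last checks:** After release the tool read about 1 N, and the robot is clear of everything. In both camera views the nozzle matches the fully-home model to about 2 mm, so the pictures could not show a smaller gap under the collar. In the scene view the figure, jar, bottle and orange look-alike looked unmoved by eye; in the last top view the arm hid the jar and most of the figure.
- **Disagreement:** The two cameras put the port centre 2 to 3 mm apart, which is within their calibration. I compared nozzle and ring within one camera to settle it, and the spigot went in without touching.

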